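# Feed a batten through the mitre box to the length stop

## Robot

A 6-joint arm with a two-finger parallel gripper is mounted at the origin on the work surface. World frame = base frame: x ahead of the robot, y to its left, z up, the work surface at z = 0. Lengths are in mm, angles in rad, forces in N, time in s.
With the tool pointing down it reaches from about 325 to 900 mm from the base axis. Payload 3.5 kg.
Tool frame: the origin (TCP) lies on the centre line of the jaws, within the pads' length; the fingertips stand 22 mm ahead of it and the grasp point (between the pads) lies 3 mm ahead of it; z points along the fingers, y is the line along which they close (so a half turn about z gives the same grasp; the last joint's range is limited). The gripper opens to 85 mm and grips with 20 to 120 N. Pads are 22 mm wide; open, the fingers measure 114 mm over their backs; the gripper's body (76 mm by 85 mm) begins 54 mm behind the grasp point. The pads swing forward as they close: fully open they stand 13 mm farther back than shut.
Start: joints at [1.166, 0.276, -0.026, 1.268, 0, 1.467], TCP at [185.781, 596.747, 253.313] pointing down, gripper open.
Joint ranges: [-3.12, 3.12], [-0.85, 1.88], [-1.08, 1.24], [-1.95, 2.15], [-1.57, 1.53], [-3.14, 3.14]. Speed limits (rad/s): [2.57, 2.57, 3.14, 3.14, 3.14, 3.14].

## Interface

Orientations are given as a unit quaternion [w, x, y, z].
In Python, from plant import arm gives the robot as it stands.
- The arm moves only by the shell command python3 -m pendant 'ROWS' [OPENING] [FORCE]. ROWS is JSON, a list of rows, each a list of 2 entries, a list of its own where there are three numbers: the shift along the tool's x, y, z in units of 0.025 m (1.0 is 0.025 m), then the turn about the tool's z in units of 0.15 rad (1.0 is 0.15 rad). A call has exactly 5 rows; each row shifts and turns the commanded pose from where the row before left it, along the tool's axes as they then stand; what a row does not reach is not made up. A row lasts 1/8 s, in which the tool goes at most 62.5 mm and 10.7 degrees, less where a joint would pass 70% of its speed; a pose out of reach is approached as far as the arm can. A call with a number of a shift or a turn outside -1 to 1 is refused whole. A call with a gripper value outside its range is refused whole. OPENING is the closure, from 0 (fully open) to 1 (shut), set as the call begins (- or left out, the last holds). The fingers move at their own pace and stop on an object; FORCE is the grip in N (left out, the last holds). Time passes only in rows, so rows that do not move let the fingers close, or fill a call up. It gives the time, the measured TCP pose, the force, the opening and the grip force at its end, in the units of the state.
- arm.get_obs(): the state, without advancing time (a new reading comes with each control period).
- arm.read_camera(name): name is "scene" or "top" or "wrist"; returns a dict with "img" (384x512x3 uint8, blue, green, red), "depth" (384x512 float32, mm along the optical axis (not along the pixel's ray), 0 where there is no reading), "fx", "fy", "cx", "cy" (pixels), "R" (3x3) and "t" (3): a world point X has camera coordinates R X + t. Camera axes: x right, y down, z forward; pixel columns grow to the right and rows downward; lengths in mm; the calibration is good to about 2 mm. A picture is of the moment at which its call begins.
- arm.hand_in(): hands the job in; it is judged then, once.
Trained networks look in a picture, given as the dict that the camera call returned (one of the last four; its "shot" number tells which), for a name from the list of things; names that differ only in an ending like _2 or _b are one class to them, and where a whole thing is asked for, a point or a joint stands for the part that bears it (a point fixed in the world has none). Each returns a list of dicts, best first, with "score" (0 to 1); they miss things now and then, are a little off and sometimes report something else, mostly with a low value. They report only what shows in the picture. A call takes as long as a camera call.
- arm.boxes_of(picture, thing): "xyz" ([x, y, z] in mm, in world coordinates, good to about 4 mm: the middle of the surface that is visible of it).
- arm.spot_point(picture, thing): "xyz" ([x, y, z] in mm, in world coordinates, good to about 4 mm: a listed point, or the origin of a listed thing).
The state is a dict: "time_s": time; "qpos": joint angles; "dq": joint speeds; "tau": joint torques, N m; "tool_pos": TCP position; "eef_rot": TCP orientation; "ft_force": force on the tool from outside, world axes, zero at the start; "ft_torque": the same for the moment, N m; "grip_width": finger opening in mm; "grip_force": force on a finger pad.
Only numpy, scipy, OpenCV 4.12 (cv2) and the standard library are available. Lean on these libraries where they do the work, as an engineer would, in place of code of your own. Each camera call takes 0.05 s, during which the arm holds its last target. There are 200 camera calls.

## Task

Get the long wooden batten ready for sawing: push it lengthwise along the white support board, through the narrow channel between the two walls of the mitre box, until its leading end rests against the aluminium length stop. Only push it with the fingers, keeping it flat: do not grip it, pick it up or tip it. Then take the hand away and leave everything else on the bench where it is.

Things in the scene. Friction and masses are not known exactly. Their poses are not given: they have to be found in the camera images.
- mitre_box: Fixed cutting station: wooden mitre box between two white support boards, one level top 15 mm above the bench, 200 mm wide (x; 120 mm at the box), from y = -460 to +280 mm. Origin on the bench under the middle of the box. +y is the feed direction. Two walls along y (-85 to +85 mm), 15 mm thick, rising 55 mm above the board, inner faces at x = -27.5 and +27.5 mm.
- mouth (a point): Point on the board's top at the middle of the channel's mouth, where the batten enters: x = 0, y = -85 mm, z = 15 mm in the mitre box's frame, axes parallel to it. The channel is 55 mm wide; at the mouth its inner edges are bevelled 5 mm at 45 degrees, so it opens to 65 mm there.
- length_stop: Fixed aluminium length stop, clamped on the outfeed board 20 to 70 mm beyond the mitre box, on the channel's centre line, axes parallel to the box's. Origin at the foot of the middle of its working face, level with the board's top; the face looks to -y, 44 mm wide, 36 mm high; block 16 mm thick, with an arm to a black knob, 40 mm high, at x = +78, y = +26 mm.
- batten: Loose planed softwood batten, 260 mm long (its y axis), 50 mm wide (x) and 38 mm high, about 0.24 kg, lying flat on the infeed board before the mouth, somewhat askew and off line. Origin at the centre of its underside. Its +y end (y = +130 mm) is the leading end; the -y end is the trailing end.
- offcut: Loose bystander: short offcut of the same batten, 50 x 55 x 38 mm, lying on the outfeed board behind the stop. Origin at the centre of its underside.
- tape_roll: Loose bystander: roll of masking tape lying flat, 110 mm across, 48 mm high. Origin at the centre of its underside.
- junction_box: Loose bystander: grey square junction box, 100 x 100 x 54 mm. Origin at the centre of its underside.
- screw_carton: Loose bystander: cardboard carton of screws, 85 x 125 x 55 mm. Origin at the centre of its underside.

How it is judged (in metres and radians):
On the way:
1. the batten's leading end has entered the channel of the mitre box, lying flat and in line (y of batten in the frame of mitre_box between -0.19 and -0.08 m and x of batten in the frame of mitre_box between -0.014 and 0.014 m and angle between the y axis of batten and the y axis of mitre_box, either way round below 0.12 rad), for 0.1 s.
At the end, for the whole second after the job is handed in: The batten lies flat and at rest in the channel of the mitre box, its leading end within 4 mm of the length stop's face, in line with the channel within 0.05 rad and centred within 6 mm (y of batten in the frame of length_stop between -0.134 and -0.127 m and x of batten in the frame of mitre_box between -0.006 and 0.006 m and angle between the y axis of batten and the y axis of mitre_box, either way round below 0.05 rad and height (world z) of batten between 0.012 and 0.018 m and angle between batten's own z axis and vertical below 0.04 rad and linear speed of batten below 0.01 m/s); the robot touches nothing.
It fails at once if the batten is lifted more than 8 mm off the board or falls off it (height (world z) of batten above 0.023 m or height (world z) of batten below 0.007 m).
It fails at once if the batten is tipped by more than 0.12 rad (angle between batten's own z axis and vertical above 0.12 rad).
It fails at once if the batten is gripped: the fingers press on both its long sides at once (contact force between the fingers and batten_c1 above 3 N and contact force between the fingers and batten_c2 above 3 N).
It fails at once if a bystander is moved by more than 20 mm (distance of any of offcut, tape_roll, junction_box, screw_carton from where it was at the start of the episode above 0.02 m).
It also fails if it takes over 64 s, if anything falls off the work surface, if the arm or the gripper's body presses on something with over 40 N, if the wrist force passes 120 N, or if a joint passes its speed limit or range.

## Working session

There is one attempt and no reset: what is moved stays moved. The work goes in short steps, Python scripts to look and compute and a shell command to move; the robot and the scene stay as the last step left them, time stands still between calls to the robot, and variables do not carry over. Pictures are saved under pics/ and viewed, at most 10 in all, crops included, and the job is handed in when it is done.

```bash
mkdir -p pics; ls; python3 - <<'E'
from plant import arm
import cv2,numpy as np
o=arm.get_obs();print({k:np.round(v,3) for k,v in o.items()})
for n in("top","scene"):
    p=arm.read_camera(n);cv2.imwrite(f"pics/{n}0.png",p["img"])
    print(n,np.round(p["R"],3).tolist(),np.round(p["t"]),p["fx"])
    for t in["mitre_box","mouth","length_stop","batten","offcut","tape_roll","junction_box","screw_carton"]:
        print(t,[(round(r["score"],2),np.round(r["xyz"])) for r in arm.spot_point(p,t)[:2]])
E
```

```text
pics
{'time_s': np.float64(0.0), 'qpos': array([ 1.166,  0.277, -0.028,  1.268,  0.   ,  1.467]), 'dq': array([-0.001, -0.   , -0.001,  0.   , -0.   , -0.   ]), 'tau': array([ 2.0000e-03, -4.4551e+01,  2.9520e+01,  1.6000e-02,  0.0000e+00,
       -0.0000e+00]), 'tool_pos': array([185.49, 596.05, 252.15]), 'eef_rot': array([-0.   ,  0.15 ,  0.989, -0.001]), 'ft_force': array([0.18 , 0.433, 0.401]), 'ft_torque': array([-0.029, -0.032, -0.022]), 'grip_force': np.float64(0.0), 'grip_width': np.float64(84.841)}
top [[0.016, -0.999, 0.042], [-0.994, -0.02, -0.109], [0.109, -0.04, -0.993]] [ 90. 495. 842.] 366.5260454049885
mitre_box [(0.79, array([499., 152.,   0.])), (0.29, array([490.,  64.,  15.]))]
mouth [(0.67, array([490.,  64.,  17.]))]
length_stop [(0.65, array([505., 254.,   8.]))]
batten [(0.81, array([ 498., -126.,   12.]))]
offcut [(0.92, array([458., 391.,  13.]))]
tape_roll [(0.65, array([759., 202.,  -0.]))]
junction_box []
screw_carton [(0.89, array([769., -69.,   2.]))]
scene [[0.828, 0.561, 0.018], [0.43, -0.614, -0.662], [-0.36, 0.555, -0.75]] [-499. -105. 1159.] 353.87372148041834
mitre_box [(0.85, array([494., 146.,   4.]))]
mouth [(0.65, array([507., 256.,  18.])), (0.57, array([491.,  64.,  16.]))]
length_stop [(0.9, array([507., 257.,  14.]))]
batten [(0.97, array([ 498., -128.,   18.]))]
offcut [(0.69, array([456., 392.,  17.]))]
tape_roll [(0.9, array([762., 205.,   5.]))]
junction_box [(0.6, array([234., 322.,  -2.]))]
screw_carton [(0.75, array([772., -65.,   2.]))]
```

View pics/top0.png

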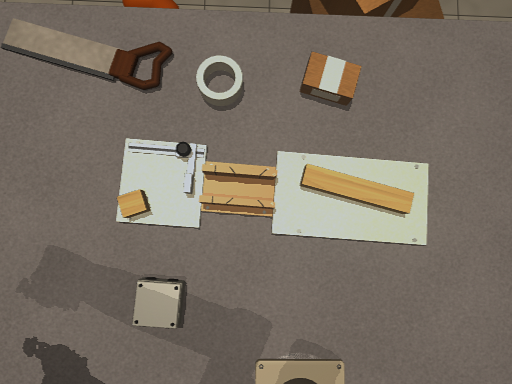

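View pics/scene0.png

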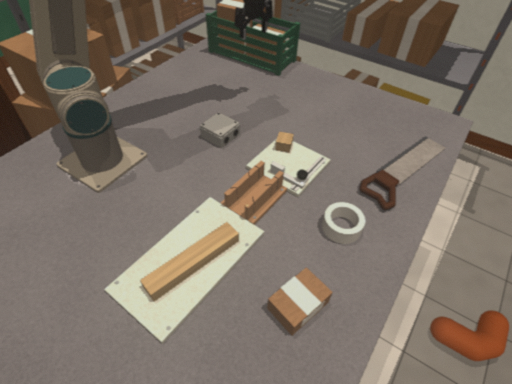

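The top view shows the batten at about pixels (302,170) to (413,208), the mitre box walls around (238,170) and (238,202), and the stop at (190,180). Next I'll measure all three from the depth images.

```bash
cat > h.py <<'E'
from plant import arm
import cv2,numpy as np
def cloud(n):
    p=arm.read_camera(n);d=p["depth"];v,u=np.indices(d.shape)
    c=np.stack([(u-p["cx"])/p["fx"]*d,(v-p["cy"])/p["fy"]*d,d],-1)
    w=(c-p["t"])@p["R"]; w[d==0]=np.nan
    return p,w
def rect(w,x,y,z):
    m=(w[...,0]>x[0])&(w[...,0]<x[1])&(w[...,1]>y[0])&(w[...,1]<y[1])&(w[...,2]>z[0])&(w[...,2]<z[1])
    P=w[m]
    if len(P)<5: return len(P)
    (c,s,a)=cv2.minAreaRect(P[:,:2].astype(np.float32))
    q=P[:,:2]-P[:,:2].mean(0);V=np.linalg.svd(q,full_matrices=False)[2][0];V=V*np.sign(V[1])
    return dict(n=len(P),c=np.round(c,1),s=np.round(s,1),a=round(a,1),mean=np.round(P.mean(0),1),tilt_x_per_y=round(V[0]/V[1],4),mid=np.round((P.min(0)+P.max(0))/2,1))
E
python3 - <<'E'
from h import *
for n in("top","scene"):
    p,w=cloud(n)
    print(n,"batten",rect(w,(400,620),(-320,50),(46,62)))
    print(" walls",rect(w,(400,495),(50,250),(63,80)),rect(w,(495,600),(50,250),(63,80)))
    print(" stop",rect(w,(450,540),(245,300),(42,60)))
    print(" board",rect(w,(380,620),(-330,60),(10,20)))
    print(" outboard",rect(w,(380,620),(240,460),(10,20)))
E
```

```text
top batten {'n': 2398, 'c': array([ 500.9, -127.2]), 's': array([260.6,  50.7]), 'a': 75.7, 'mean': array([ 500.4, -126.4,   52.6]), 'tilt_x_per_y': np.float64(0.2547), 'mid': array([ 500.2, -126.9,   51.8])}
 walls {'n': 519, 'c': array([464.1, 152. ]), 's': array([168.8,  15.2]), 'a': 86.5, 'mean': array([463.9, 152.7,  69.3]), 'tilt_x_per_y': np.float64(0.0631), 'mid': array([464.1, 152. ,  68.3])} {'n': 521, 'c': array([533.9, 148.4]), 's': array([168.6,  15.7]), 'a': 86.5, 'mean': array([533.6, 148.6,  69.2]), 'tilt_x_per_y': np.float64(0.0607), 'mid': array([534.3, 148.6,  69.2])}
 stop {'n': 148, 'c': array([505.9, 266.1]), 's': array([15.8, 44. ]), 'a': 87.0, 'mean': array([505.2, 265.9,  49.8]), 'tilt_x_per_y': np.float64(-19.4321), 'mid': array([505.9, 266.3,  48.4])}
 board {'n': 9678, 'c': array([ 482.8, -122.7]), 's': array([374.6, 200.3]), 'a': 86.5, 'mean': array([ 477.1, -118.4,   14.7]), 'tilt_x_per_y': np.float64(0.0376), 'mid': array([ 486.6, -126.8,   15. ])}
 outboard {'n': 5423, 'c': array([510.3, 332.4]), 's': array([194.1, 200.3]), 'a': 86.7, 'mean': array([50
[... 587 characters left out ...]
array([532.7, 143. ,  68.9]), 'tilt_x_per_y': np.float64(0.0561), 'mid': array([531.9, 147.4,  67.8])}
 stop {'n': 76, 'c': array([504.2, 265.2]), 's': array([44.2, 17.6]), 'a': 0.9, 'mean': array([505.7, 263.8,  48.9]), 'tilt_x_per_y': np.float64(-32.0638), 'mid': array([504.3, 265.1,  47.6])}
 board {'n': 7532, 'c': array([ 480.6, -123.1]), 's': array([373.8, 202.6]), 'a': 86.5, 'mean': array([ 486.2, -150.2,   14.6]), 'tilt_x_per_y': np.float64(0.0022), 'mid': array([ 485.5, -127.7,   15. ])}
 outboard {'n': 1714, 'c': array([508.7, 334.2]), 's': array([191.6, 205.5]), 'a': 88.7, 'mean': array([514.5, 338.3,  14.5]), 'tilt_x_per_y': np.float64(1.9837), 'mid': array([508.7, 335.3,  15. ])}
```

```bash
R='[[-0.88,-1,0],0]'; python3 -m pendant '[[[0,0,0],-0.35],[[-0.88,-1,0],0],[[-0.88,-1,0],0],[[-0.88,-1,0],0],[[-0.88,-1,0],0]]'
for i in 1 2 3 4; do python3 -m pendant '[[[-0.88,-1,0],0],[[-0.88,-1,0],0],[[-0.88,-1,0],0],[[-0.88,-1,0],0],[[-0.88,-1,0],0]]'; done
python3 -m pendant '[[[-0.88,-1,0],0],[[0,0,0],0],[[0,0,0],0],[[0,0,0],0],[[0,0,0],0]]'
cat >> h.py <<'E'
O=np.array([498.3,149.6]);ey=np.array([0.0607,0.99816]);ex=np.array([ey[1],-ey[0]])
def tobox(p): d=np.asarray(p)[:2]-O; return np.round([d@ex,d@ey],1)
def tool():
    o=arm.get_obs();w,x,y,z=o["eef_rot"];Y=np.array([2*(x*y-w*z),1-2*(x*x+z*z)])
    print("t",o["time_s"],"tool box",tobox(o["tool_pos"]),"z",round(o["tool_pos"][2],1),"world",np.round(o["tool_pos"],1),"yaw vs box",round(float(np.arctan2(ex@Y,ey@Y)),3),"F",np.round(o["ft_force"],1),"w",round(o["grip_width"],1))
def batten(n="top"):
    p,w=cloud(n);r=rect(w,(400,640),(-330,240),(46,62))
    print(r)
    if isinstance(r,dict): print("batten box",tobox(r["c"]),"yaw",round(float(np.arctan(r["tilt_x_per_y"])-np.arctan2(ey[0],ey[1])),4))
    return p,w
E
python3 -c "from h import *;tool()"
```

```text
time_s: 1.62
tool_pos: [246.8, 477.2, 253.4]
eef_rot: [0.0, 0.124, 0.992, 0.0]
ft_force: [0.3, -0.1, -0.0]
grip_width: 85.4
grip_force: 0.0
time_s: 2.25
tool_pos: [322.6, 328.9, 253.5]
eef_rot: [0.0, 0.124, 0.992, 0.0]
ft_force: [-0.1, 0.0, 0.6]
grip_width: 85.5
grip_force: 0.0
time_s: 2.88
tool_pos: [398.4, 180.6, 253.6]
eef_rot: [0.0, 0.124, 0.992, 0.0]
ft_force: [-0.0, -0.4, -1.0]
grip_width: 85.6
grip_force: 0.0
time_s: 3.5
tool_pos: [474.1, 32.3, 253.5]
eef_rot: [0.0, 0.124, 0.992, 0.0]
ft_force: [-0.2, -0.0, -0.5]
grip_width: 85.7
grip_force: 0.0
time_s: 4.12
tool_pos: [549.9, -116.0, 253.4]
eef_rot: [0.0, 0.124, 0.992, 0.0]
ft_force: [-0.4, 0.2, -0.3]
grip_width: 85.2
grip_force: 0.0
time_s: 4.75
tool_pos: [564.3, -143.9, 253.5]
eef_rot: [0.0, 0.124, 0.992, 0.0]
ft_force: [0.0, -0.0, -0.6]
grip_width: 85.3
grip_force: 0.0
t 4.75 tool box [  83.7 -288.9] z 253.5 world [ 564.3 -143.9  253.5] yaw vs box 0.188 F [ 0.  -0.  -0.6] w 85.3
```

```bash
python3 -m pendant '[[[0,0,1],0],[[0,0,1],0],[[0,0,1],0],[[0,0,1],0],[[0,0,1],0]]' >/dev/null
python3 -m pendant '[[[0,0,1],0],[[0,0,1],0],[[0,0,0.9],0],[[0,0,0.34],0],[[0,0,0],0]]' 
python3 - <<'E'
from h import *
p=arm.read_camera("scene");cv2.imwrite("pics/s1.png",cv2.resize(p["img"][180:320,80:300],None,fx=3,fy=3))
E
```

```text
time_s: 6.0
tool_pos: [564.3, -144.3, 47.1]
eef_rot: [-0.0, 0.124, 0.992, 0.0]
ft_force: [-1.8, -0.1, -0.3]
grip_width: 85.7
grip_force: 0.0
```

View pics/s1.png

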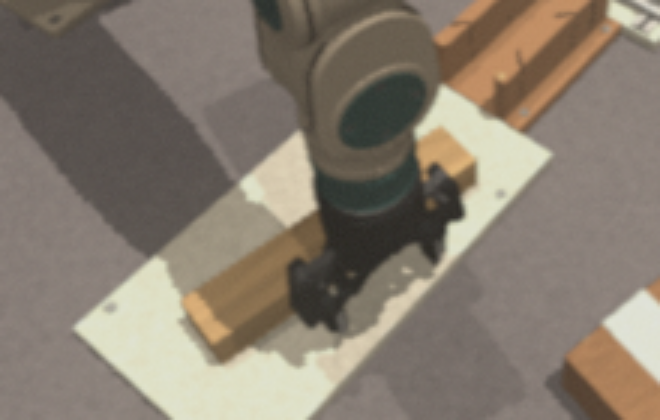

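The scene view shows both open fingers low on the board, alongside the batten's +x side and clear of it. I'll approach, then swing the batten into line.

```bash
python3 -m pendant '[[[0.4,0,0],0],[[0.4,0,0],0],[[0.2,0,0],0],[[0.12,0,0],0],[[0,0,0],0]]'
python3 -m pendant '[[[0.15,0,0],-0.25],[[0.15,0,0],-0.25],[[0.15,0,0],-0.25],[[0.14,0,0],-0.25],[[0.14,0,0],-0.25]]'
python3 - <<'E'
from h import *
tool();batten("top");batten("scene")
E
```

```text
time_s: 6.68
tool_pos: [537.3, -137.7, 47.4]
eef_rot: [0.0, 0.124, 0.992, -0.0]
ft_force: [0.2, -0.6, -0.3]
grip_width: 85.3
grip_force: 0.0
time_s: 7.3
tool_pos: [520.5, -134.7, 47.6]
eef_rot: [0.001, 0.03, 1.0, -0.0]
ft_force: [1.3, 1.4, -0.7]
grip_width: 85.2
grip_force: 0.5
t 7.3 tool box [  39.4 -282.5] z 47.6 world [ 520.5 -134.7   47.6] yaw vs box -0.0 F [ 1.3  1.4 -0.7] w 85.2
{'n': 2442, 'c': array([486.7,  -9.5]), 's': array([487. ,  75.5]), 'a': 87.8, 'mean': array([ 483.1, -110.7,   52.6]), 'tilt_x_per_y': np.float64(0.1243), 'mid': array([486.2,  -8.9,  53.8])}
batten box [  -1.9 -159.5] yaw 0.0629
{'n': 1232, 'c': array([491.2, -14.5]), 's': array([492.6,  90. ]), 'a': 87.3, 'mean': array([ 482.1, -102. ,   52.7]), 'tilt_x_per_y': np.float64(0.1038), 'mid': array([489.8, -14.4,  54. ])}
batten box [   2.9 -164.2] yaw 0.0427
```

```bash
sed -i 's/(-330,240),(46,62)/(-330,YM),(46,57)/; s/def batten(n="top")/def batten(n="top",YM=50)/' h.py
python3 - <<'E'
from h import *
p,w=batten("top");batten("scene")
cv2.imwrite("pics/t1.png",cv2.resize(p["img"][130:250,190:440],None,fx=3,fy=3))
E
```

```text
{'n': 2331, 'c': array([ 483.5, -125.4]), 's': array([253.1,  53.8]), 'a': 81.4, 'mean': array([ 481.4, -123.4,   52.5]), 'tilt_x_per_y': np.float64(0.1509), 'mid': array([ 482.4, -125.2,   51.5])}
batten box [   1.9 -275.4] yaw 0.089
{'n': 927, 'c': array([ 494.2, -131. ]), 's': array([260.2,  80.6]), 'a': 81.6, 'mean': array([ 475.5, -174. ,   52.2]), 'tilt_x_per_y': np.float64(0.1753), 'mid': array([ 484.6, -129.3,   51.5])}
batten box [  12.9 -280.3] yaw 0.1128
```

View pics/t1.png

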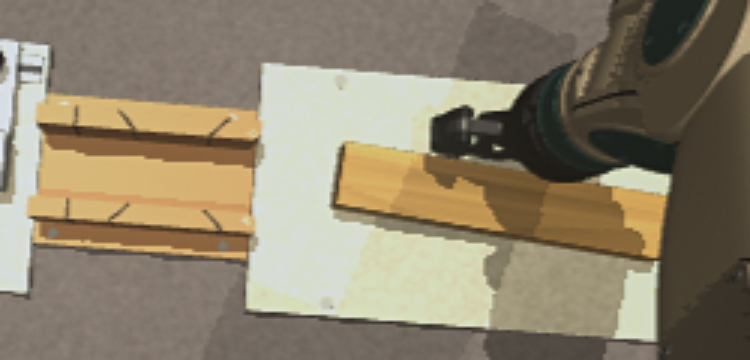

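The top view shows only the front finger touching, near (450,130), with the batten about 0.09 rad askew. I'll push again nearer its leading end, at (340,175).

```bash
python3 -m pendant '[[[-0.4,0,0],0],[[0,0.8,0],0],[[0,0.8,0],0],[[0,0.6,0],0],[[0,0,0],0]]'
python3 -m pendant '[[[0.2,0,0],0],[[0.2,0,0],0],[[0.16,0,0],0],[[0.16,0,0],0],[[0,0,0],0]]'
python3 - <<'E'
from h import *
tool();batten("top")
E
```

```text
time_s: 8.12
tool_pos: [532.4, -78.5, 47.1]
eef_rot: [-0.0, 0.03, 1.0, 0.0]
ft_force: [-0.5, -0.9, 0.7]
grip_width: 85.5
grip_force: 0.0
time_s: 8.75
tool_pos: [514.3, -79.3, 47.3]
eef_rot: [-0.0, 0.031, 1.0, -0.0]
ft_force: [-0.5, -0.4, 0.0]
grip_width: 85.6
grip_force: 0.0
t 8.75 tool box [  29.8 -227.5] z 47.3 world [514.3 -79.3  47.3] yaw vs box 0.001 F [-0.5 -0.4  0. ] w 85.6
{'n': 1402, 'c': array([478.4, -81.4]), 's': array([161.7,  50.3]), 'a': 85.5, 'mean': array([477.1, -78.1,  52.4]), 'tilt_x_per_y': np.float64(0.0889), 'mid': array([478.2, -81.6,  51.5])}
batten box [  -5.8 -231.8] yaw 0.0279
```

```bash
python3 -m pendant '[[[-0.4,0,0],0],[[0,0,-1],0],[[0,0,-1],0],[[0,0,-0.8],0],[[0.83,-0.7,0],0]]' >/dev/null
python3 -m pendant '[[[1,-1,0],0],[[1,-1,0],0],[[1,0,0],0],[[0,0,0],0],[[0,0,0],0]]' >/dev/null
python3 - <<'E'
from h import *
tool();batten("top");batten("scene")
E
```

```text
t 10.05 tool box [ -54. -295.] z 117.7 world [ 426.5 -141.6  117.7] yaw vs box 0.001 F [ 0.2 -0.1 -0. ] w 85.1
{'n': 1698, 'c': array([ 475.2, -123.3]), 's': array([245.8,  50.2]), 'a': 85.7, 'mean': array([479.6, -94. ,  52.5]), 'tilt_x_per_y': np.float64(0.0086), 'mid': array([ 480.2, -123.6,   51.3])}
batten box [  -6.5 -273.8] yaw -0.0521
{'n': 1946, 'c': array([ 472.9, -131.1]), 's': array([259.7,  52.5]), 'a': 85.9, 'mean': array([ 473.6, -141.9,   52.4]), 'tilt_x_per_y': np.float64(0.0759), 'mid': array([ 473.3, -131.2,   51.4])}
batten box [  -8.3 -281.7] yaw 0.015
```

```bash
python3 -m pendant '[[[0,0,1],0],[[0,0,1],0],[[0,0,0.8],0],[[0,0,0],0],[[-0.3,0,0],0]]' >/dev/null
python3 -m pendant '[[[-0.16,0,0],0],[[-0.12,0,0],0],[[-0.1,0,0],0],[[-0.08,0,0],0],[[0,0,0],0]]'
python3 - <<'E'
from h import *
tool();batten("top");batten("scene")
E
```

```text
time_s: 11.4
tool_pos: [444.4, -142.4, 47.4]
eef_rot: [0.0, 0.031, 1.0, 0.0]
ft_force: [-1.0, -0.6, 0.8]
grip_width: 85.7
grip_force: 0.4
t 11.4 tool box [ -36.1 -294.7] z 47.4 world [ 444.4 -142.4   47.4] yaw vs box 0.001 F [-1.  -0.6  0.8] w 85.7
{'n': 1334, 'c': array([ 473.4, -102.3]), 's': array([205.1,  72.2]), 'a': 86.4, 'mean': array([488.8, -76.2,  52.5]), 'tilt_x_per_y': np.float64(-0.0377), 'mid': array([ 476.5, -103.3,   51.3])}
batten box [  -9.6 -252.9] yaw -0.0984
{'n': 2001, 'c': array([ 469.7, -130.3]), 's': array([260.1,  73.4]), 'a': 86.5, 'mean': array([ 481. , -142.1,   52.3]), 'tilt_x_per_y': np.float64(0.0609), 'mid': array([ 474. , -131. ,   51.5])}
batten box [ -11.6 -281.1] yaw 0.0001
```

```bash
python3 -m pendant '[[[0.4,0,0],0],[[0,0,-1],0],[[0,0,-1],0],[[0,0,-0.8],0],[[0,-1,0],0]]' >/dev/null
python3 -m pendant '[[[0,-1,0],0],[[0,-1,0],0],[[0,-1,0],0],[[0,-1,0],0],[[0,-1,0],0]]' 0.8 >/dev/null
python3 -m pendant '[[[-0.84,-0.2,0],0],[[-1,0,0],0],[[0,0,0],1],[[0,0,0],1],[[0,0,0],1]]' >/dev/null
python3 -m pendant '[[[0,0,0],1],[[0,0,0],1],[[0,0,0],1],[[0,0,0],1],[[0,0,0],1]]' >/dev/null
python3 -m pendant '[[[0,0,0],1],[[0,0,0],1],[[0,0,0],0.47],[[0,0,0],0],[[0,0,0],0]]'
python3 - <<'E'
from h import *
tool();batten("top");p,w=batten("scene");print(np.round(arm.get_obs()["qpos"],2))
cv2.imwrite("pics/s2.png",cv2.resize(p["img"][180:340,80:300],None,fx=3,fy=3))
E
```

```text
time_s: 14.62
tool_pos: [470.2, -299.2, 117.3]
eef_rot: [-0.0, 0.728, 0.685, -0.0]
ft_force: [0.7, -0.1, -0.1]
grip_width: 16.8
grip_force: 0.0
t 14.625 tool box [  -0.8 -449.7] z 117.3 world [ 470.2 -299.2  117.3] yaw vs box 1.571 F [ 0.7 -0.1 -0.1] w 16.8
{'n': 2400, 'c': array([ 482.5, -130.6]), 's': array([260.6,  50.3]), 'a': 86.4, 'mean': array([ 482.2, -129.3,   52.5]), 'tilt_x_per_y': np.float64(0.0618), 'mid': array([ 482.4, -130.2,   51.5])}
batten box [   1.2 -280.6] yaw 0.001
{'n': 1957, 'c': array([ 480.9, -130.6]), 's': array([261.6,  52.1]), 'a': 86.2, 'mean': array([ 481.5, -142.3,   52.3]), 'tilt_x_per_y': np.float64(0.0596), 'mid': array([ 480.9, -131.4,   51.4])}
batten box [  -0.4 -280.7] yaw -0.0012
[-0.68  0.27 -0.35  0.96  0.    0.95]
```

View pics/s2.png

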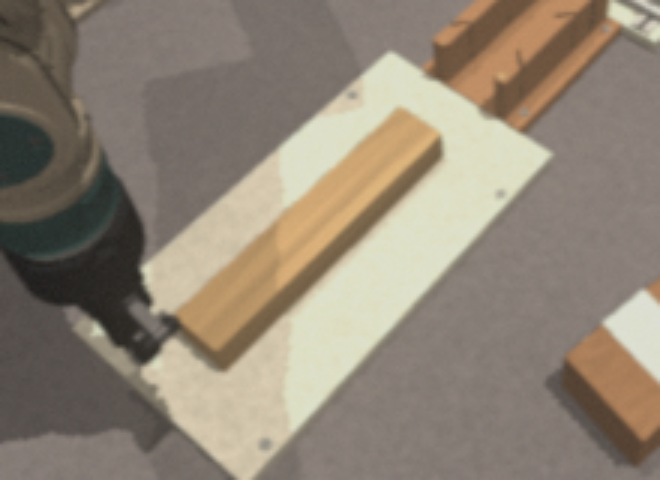

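```bash
python3 -m pendant '[[[0,0.05,1],0],[[0,0,1],0],[[0,0,0.52],0],[[0.5,0,0],0],[[0.4,0,0],0]]'
python3 -m pendant '[[[0.2,0,0],0],[[0.3,0,0],0],[[0.4,0,0],0],[[0.4,0,0],0],[[0.4,0,0],0]]' 
python3 -m pendant '[[[0.4,0,0],0],[[0.4,0,0],0],[[0.4,0,0],0],[[0.4,0,0],0],[[0.2,0,0],0]]'
python3 - <<'E'
from h import *
tool();batten("top",68);p,w=batten("scene",68)
E
```

```text
time_s: 15.35
tool_pos: [473.5, -276.3, 55.0]
eef_rot: [0.0, 0.728, 0.685, 0.0]
ft_force: [0.1, -0.4, -0.9]
grip_width: 17.8
grip_force: 0.0
time_s: 15.98
tool_pos: [475.9, -234.1, 54.5]
eef_rot: [0.0, 0.729, 0.685, -0.0]
ft_force: [-1.1, -2.4, 1.3]
grip_width: 17.3
grip_force: 0.9
time_s: 16.6
tool_pos: [478.3, -188.7, 54.2]
eef_rot: [-0.0, 0.728, 0.685, -0.0]
ft_force: [-0.6, -2.5, 0.1]
grip_width: 17.3
grip_force: 0.8
t 16.6 tool box [   0.6 -338.9] z 54.2 world [ 478.3 -188.7   54.2] yaw vs box 1.571 F [-0.6 -2.5  0.1] w 17.3
{'n': 2304, 'c': array([486. , -61.1]), 's': array([262.4,  55. ]), 'a': 85.1, 'mean': array([486.1, -55. ,  52.5]), 'tilt_x_per_y': np.float64(0.0639), 'mid': array([489.7, -62.7,  51.5])}
batten box [   0.5 -211.1] yaw 0.0031
{'n': 1432, 'c': array([493.4, -66.1]), 's': array([267.4,  80.3]), 'a': 89.7, 'mean': array([486.8, -48.9,  52.3]), 'tilt_x_per_y': np.float64(0.0566), 'mid': array([494. , -66. ,  51.4])}
batten box [   8.2 -215.6] yaw -0.0042
```

```bash
python3 -m pendant '[[[0.3,0,0],0],[[0.4,0,0],0],[[0.4,0,0],0],[[0.4,0,0],0],[[0.4,0,0],0]]' 
python3 -m pendant '[[[0.4,0,0],0],[[0.4,0,0],0],[[0.4,0,0],0],[[0.4,0,0],0],[[0.4,0,0],0]]' 
python3 -m pendant '[[[0.4,0,0],0],[[0.4,0,0],0],[[0.4,0,0],0],[[0.4,0,0],0],[[0.2,0,0],0]]'
python3 - <<'E'
from h import *
tool()
p,w=cloud("top")
print(rect(w,(450,540),(-120,250),(46,57)))
cv2.imwrite("pics/t2.png",cv2.resize(p["img"][120:250,110:370],None,fx=3,fy=3))
E
```

```text
time_s: 17.32
tool_pos: [481.3, -141.4, 54.3]
eef_rot: [-0.0, 0.728, 0.685, -0.0]
ft_force: [0.4, -0.3, -0.6]
grip_width: 17.1
grip_force: 0.5
time_s: 17.95
tool_pos: [484.5, -91.6, 54.3]
eef_rot: [0.0, 0.729, 0.685, -0.0]
ft_force: [-0.4, -1.2, -0.7]
grip_width: 16.9
grip_force: 0.5
time_s: 18.58
tool_pos: [487.3, -46.7, 54.3]
eef_rot: [0.0, 0.728, 0.685, -0.0]
ft_force: [-0.7, -0.6, -0.4]
grip_width: 16.9
grip_force: 0.5
t 18.575 tool box [   0.9 -196.6] z 54.3 world [487.3 -46.7  54.3] yaw vs box 1.571 F [-0.7 -0.6 -0.4] w 16.9
{'n': 2513, 'c': array([488.5,  95.4]), 's': array([276.1,  70.8]), 'a': 86.7, 'mean': array([495.7,  97.7,  52.3]), 'tilt_x_per_y': np.float64(0.0654), 'mid': array([492.1,  96.8,  51.6])}
```

View pics/t2.png

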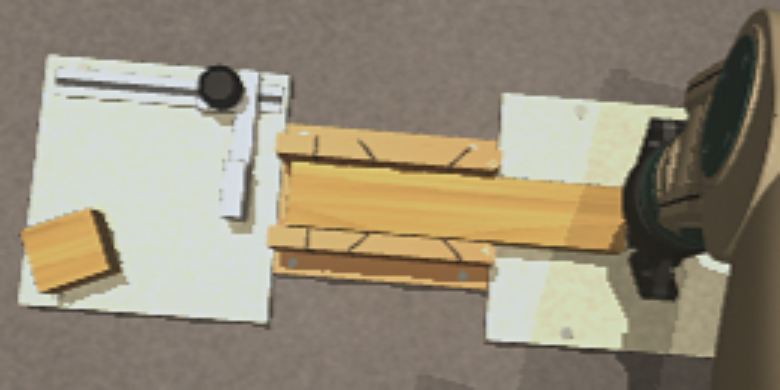

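The top view shows the batten in the channel with its leading end at pixel column 289, about 32 mm short of the stop face at 245.

```bash
python3 -m pendant '[[[0.3,0,0],0],[[0.3,0,0],0],[[0.25,0,0],0],[[0.15,0,0],0],[[0.1,0,0],0]]' 
python3 -m pendant '[[[0.05,0,0],0],[[0.05,0,0],0],[[0.05,0,0],0],[[0.05,0,0],0],[[0,0,0],0]]' 
python3 - <<'E'
from h import *
tool()
p,w=cloud("top")
i=rect(w,(480,530),(200,300),(46,57));print(i)
# profile along centre line
d=w[...,:2]-O;x=d@ex;y=d@ey
m=(abs(x)<15)&(y>60)&(y<135)
yy=y[m];zz=w[m][:,2]
for a in range(60,135,4):
    s=zz[(yy>=a)&(yy<a+4)]; print(a,len(s),np.round(s.min(),1) if len(s) else '',np.round(np.median(s),1) if len(s) else '')
E
```

```text
time_s: 19.25
tool_pos: [489.0, -19.7, 54.4]
eef_rot: [0.0, 0.728, 0.685, -0.0]
ft_force: [0.2, -1.2, 0.2]
grip_width: 17.1
grip_force: 0.7
time_s: 19.88
tool_pos: [489.3, -14.8, 54.3]
eef_rot: [-0.0, 0.728, 0.685, 0.0]
ft_force: [0.3, -1.4, 0.4]
grip_width: 17.1
grip_force: 0.5
t 19.875 tool box [   1.  -164.7] z 54.3 world [489.3 -14.8  54.3] yaw vs box 1.571 F [ 0.3 -1.4  0.4] w 17.1
{'n': 666, 'c': array([504.4, 237.9]), 's': array([49.5, 75.7]), 'a': 1.0, 'mean': array([504.3, 236. ,  51.6]), 'tilt_x_per_y': np.float64(0.0231), 'mid': array([504.9, 237.8,  51.5])}
60 25 49.6 52.5
64 22 47.9 51.3
68 21 50.9 52.4
72 22 49.1 52.1
76 24 49.9 52.1
80 24 49.7 52.6
84 21 49.7 52.4
88 24 48.4 51.5
92 23 48.8 51.2
96 23 50.7 52.5
100 25 49.6 51.9
104 12 50.0 51.9
108 28 36.1 48.7
112 24 46.8 49.8
116 22 47.4 50.2
120 24 47.7 49.9
124 6 46.3 50.0
128 3 14.8 15.9
132 16 11.8 15.1
```

```bash
python3 -m pendant '[[[0.04,0,0],0],[[0.04,0,0],0],[[0.02,0,0],0],[[0,0,0],0],[[0,0,0],0]]'
```

```text
time_s: 20.55
tool_pos: [489.4, -12.4, 54.3]
eef_rot: [-0.0, 0.729, 0.685, 0.0]
ft_force: [-0.9, -1.2, 1.5]
grip_width: 16.9
grip_force: 0.6
```

```bash
python3 -m pendant '[[[0.04,0,0],0],[[0.02,0,0],0],[[0.02,0,0],0],[[0,0,0],0],[[0,0,0],0]]'
```

```text
time_s: 21.18
tool_pos: [489.5, -12.3, 54.4]
eef_rot: [0.002, 0.729, 0.685, -0.002]
ft_force: [-0.4, -8.1, 1.2]
grip_width: 17.0
grip_force: 3.7
```

The arm has stopped moving and the force has risen to 8 N, so the batten is against the stop. I'll retreat and check.

```bash
python3 -m pendant '[[[-0.2,0,0],0],[[-0.8,0,0],0],[[-1,0,0],0],[[-1,0,0],0],[[0,0,-1],0]]' >/dev/null
python3 -m pendant '[[[-0.5,0,-1],0],[[-0.5,0,-1],0],[[-0.5,0,-1],0],[[0,0,0],0],[[0,0,0],0]]'
python3 - <<'E'
from h import *
tool()
p,w=cloud("top")
d=w[...,:2]-O;x=d@ex;y=d@ey;z=w[...,2]
for a,b in((-190,-90),):
    m=(y>a)&(y<b)&(abs(x)<40)&(z>46)&(z<57);print("tail y",np.round(y[m].min(),1),"x",np.round([x[m].min(),x[m].max()],1))
print(rect(w,(450,540),(-20,50),(46,57)))
m=(abs(x)<15)&(y>98)&(y<114);o=np.argsort(y[m]);print(np.round(np.c_[y[m],z[m]][o][::4],1).tolist())
cv2.imwrite("pics/t3.png",cv2.resize(p["img"][120:250,110:370],None,fx=3,fy=3))
E
```

```text
time_s: 22.42
tool_pos: [482.0, -122.0, 153.4]
eef_rot: [-0.001, 0.728, 0.685, 0.0]
ft_force: [0.5, 0.3, 0.1]
grip_width: 16.9
grip_force: 0.0
t 22.425 tool box [ 2.000e-01 -2.721e+02] z 153.4 world [ 482.  -122.   153.4] yaw vs box 1.571 F [0.5 0.3 0.1] w 16.9
tail y -150.7 x [-24.2  26.1]
{'n': 477, 'c': array([491.4,  24.7]), 's': array([51.3, 49.8]), 'a': 86.5, 'mean': array([491.5,  24.6,  52.4]), 'tilt_x_per_y': np.float64(0.9593), 'mid': array([491.2,  23.4,  52.1])}
[[98.0, 50.3], [99.1, 53.8], [99.5, 52.7], [100.0, 50.6], [100.7, 50.4], [101.5, 52.7], [102.0, 55.0], [102.8, 53.2], [103.8, 50.6], [104.5, 52.2], [105.3, 51.2], [106.1, 52.1], [106.4, 52.8], [107.4, 54.1], [107.8, 52.7], [108.6, 53.1], [109.8, 48.6], [110.5, 49.8], [110.9, 50.2], [111.4, 51.1], [112.4, 50.8], [113.2, 51.3], [113.9, 49.6]]
```

View pics/t3.png

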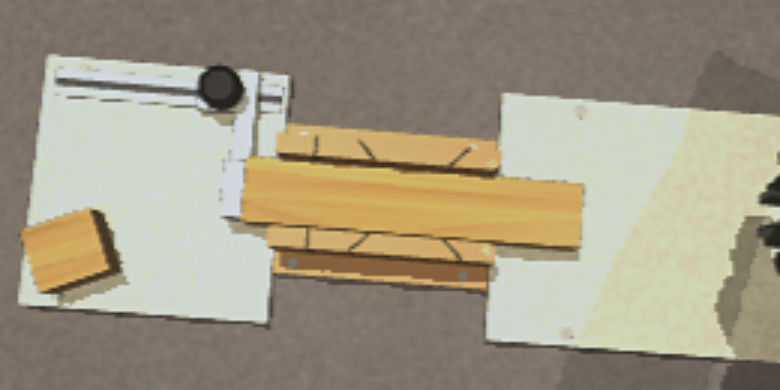

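The batten lies in the channel with its leading end touching the stop at (243,190). It is centred and straight, the hand is clear, and the offcut hasn't moved.

```bash
python3 -c "from plant import arm;print(arm.hand_in())"
```

```text
the job is handed in; nothing more can be done
None
```

The batten is through the mitre box and against the length stop, flat, straight and centred to within about 1 mm by camera, with the hand clear; the job was handed in at about 22 s, and no verdict was returned.

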